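# Split the play of a stop block and lock it

## Task

Under the aluminium block in the bed a hidden stud limits how far the block slides left and right. With shut fingertips push the block gently, first from its left side, then from its right, and so on in turn, feeling for both ends of its play, until it stands in the middle of its play, always staying down in the bed; then push the red knob of the lock all the way in. Nowhere press harder than 30 N (so do not grip), and leave the tin, the oak block and the nut alone.

Things in the scene. Friction and masses are not known exactly. Their poses are not given: they have to be found in the camera images.
- bed: grey base plate, 104 (x) x 216 (y) x 12 mm, fixed on the bench; origin at the centre of its underside, x away from the robot, y to the left, along a 46 mm wide channel between two steel rails, open at both ends. Channel floor at z = 12 mm, rail tops 22 mm, their screw heads 24.5 mm. A dark saddle holding the lock sits on the front rail (x -48 to -24 mm, 40 mm wide, top 51 mm over the bench).
- channel_mid (a point): middle of the channel floor, bed axes. The lock unit (saddle, lock and, under the block, a 12 mm brass stud) is set up to 10 mm left or right of this point along the bed's y; where is not given.
- block: bare aluminium stop block, 44 (x) x 64 (y) x 34 mm, 0.4 to 0.8 kg, loose in the channel, slides along the bed's y; origin at the centre of its underside. A blind pocket underneath over the stud gives it some 10 to 18 mm of play each way from the middle, alike both ways (in the middle the stud stands under the block's centre). It starts 4 to 12 mm left or right of the middle.
- block_top (a point): centre of the block's top. Sliding takes 2 to 6 N; at each end of the play the stud, set in a rubber bush, resists with a further 3 N per mm and springs back. The wall facing the robot has a 12 mm wide notch in its middle for the lock plunger.
- lock (a joint): lock plunger, 8 mm thick, m pushed in along the bed's +x: 0 out (start), 0.014 home. 3 N of friction; stays where left. It goes home only with the block within about 2 mm of the middle of its play, else it stops on the block's wall after 2 to 4 mm.
- knob_nominal (a point): where the centre of the outer face of the lock's red knob (30 mm diameter, 12 mm thick, axis 26.5 mm over the bench) would be, lock out, if the lock unit stood at the bed's middle; the real knob is up to 10 mm left or right of it along the bed's y, in line with the middle of the play.
- grease_tin_mid (a point): bystander: closed round tin, 70 mm diameter, 42 mm high, behind the bed; centre, half-way up
- oak_block_mid (a point): bystander: oak packing block 44 x 85 x 38 mm, behind the bed; centre, half-way up
- big_nut_mid (a point): bystander: steel hexagon nut 27 mm wide, 13 mm high, in front of the bed to the left; centre, half-way up
There are look-alikes about, which are no part of the job. Of the things shaped like the block, the aluminium one is meant.

How it is judged:
On the way, in this order (a step that is already met when the one before it is completed fails the run):
1. the block is pushed from its left (+y) side (contact force between the fingers and block above 1 N and y of the grasp point in the frame of block above 0.025 m), for 0.1 s.
2. the block is pushed from its right (-y) side (contact force between the fingers and block above 1 N and y of the grasp point in the frame of block below -0.025 m), for 0.1 s.
At the end, for the whole second after the job is handed in: the lock plunger is in by more than 11.5 of 14 mm (possible only with the block within about 2 mm of the middle of its play), and the block lies flat on the channel's floor (within 2.5 mm), at rest (value of joint lock above 0.0115 m and z of block in the frame of bed between 0.01 and 0.0145 m and linear speed of block below 0.01 m/s); the robot touches nothing.
It fails at once if the fingers press on anything with more than 30 N (contact force between the fingers and anything else above 30 N).
It fails at once if the block is lifted by more than 6 mm (z of block in the frame of bed above 0.018 m).
It fails at once if a bystander is moved by more than 15 mm (distance of any of grease_tin_mid, oak_block_mid, big_nut_mid from where it was at the start of the episode above 0.015 m).
It also fails if it takes over 51 s, if anything falls off the work surface, if the arm or the gripper's body presses on something with over 40 N, if the wrist force passes 120 N, or if a joint passes its speed limit or range.

## Robot

A 7-joint arm with a two-finger parallel gripper is mounted at the origin on a cart in front of the work surface, level with it; the furniture and walls round the work are solid. World frame = base frame: x ahead of the robot, y to its left, z up, the work surface at z = 0. Lengths are in m, angles in rad, forces in N, time in s.
With the tool pointing down it reaches from about 0.4 to 0.85 m from the base axis. Payload 10.4 kg.
Tool frame: the origin (TCP) lies between the finger pads; the fingertips stand tip_extent ahead of it and the grasp point (between the pads) lies 2 mm behind it (tip_extent is the distance from the TCP to the fingertips, in m); z points along the fingers, y is the direction in which the jaws open and shut (so a half turn about z gives the same grasp; the last joint's range is limited). The gripper opens to 87 mm and grips with 3 to 60 N. Pads are 19 mm wide; open, the fingers measure 117 mm over their backs; the gripper's body (75 mm by 190 mm) begins 51 mm behind the grasp point.
Start: joints at [1.102, 0.332, -0.065, 1.46, 0.022, 1.35, -0.088], TCP at [0.27, -0.564, 0.24] pointing down, gripper open.
Joint ranges: [-2.6, 2.6], [-0.5, 2.12], [-1.47, 1.34], [0.16, 2.42], [-1.27, 4.41], [0.06, 2.06], [-2.6, 2.6]. Speed limits (rad/s): [2.22, 2.22, 2.79, 2.79, 3.14, 3.14, 3.14].

## Interface

Orientations are given as a unit quaternion [x, y, z, w].
In Python, from bench import read_state, camera, camera_params, close_job, tip_extent gives the robot as it stands. The module is installed in compiled form; this text tells all that it offers.
- The arm moves only by the tool send_rows, never from a script. Its argument "steps" is a list of rows, each a list of 7 numbers: the turn, a rotation vector about the tool's x, y, z in degrees, then the shift along the tool's x, y, z in m, then the gripper's target within -1 to 1 (shut at 1, half-way at 0, fully open at -1). In form: [[ax, ay, az, x, y, z, jaw], ...]. A call has exactly 10 rows; each row shifts and turns the pose as measured when the row begins, along the tool's axes as they then stand; what a row does not reach is not made up. A row lasts 1/10 s, in which the tool goes at most 50 mm and 8.59 degrees, less where a joint would pass 70% of its speed; a pose out of reach is approached as far as the arm can. A call with a gripper value outside its range is refused whole. The fingers move at their own pace and stop on an object; "force" is the grip in N (left out, the last holds). Time passes only in rows, so rows that do not move let the fingers close, or fill a call up. It gives the time, the measured TCP pose, the force and the opening at its end, in the units of the state.
- read_state(): the state, without advancing time (a new reading comes with each control period).
- camera(name): name is "scene" or "top"; returns (picture, depth): 400x640x3 uint8, blue, green, red; 400x640 float32, m along the optical axis (not along the pixel's ray), 0 where there is no reading.
- camera_params(name): a dict with "camera_matrix" (3x3 intrinsics, pixels), "dist" ([k1, k2, p1, p2, k3] as OpenCV has them; the pictures are not rectified), "world_from_camera" (4x4, takes a point from camera to world coordinates). Camera axes: x right, y down, z forward; pixel columns grow to the right and rows downward; lengths in m; the calibration is good to about 2 mm. A picture is of the moment at which its call begins. camera_params takes no time and is no camera call.
- close_job(): hands the job in, once; it reports no verdict.
The state is a dict: "time": time; "joint_positions": joint angles; "joint_vel": joint speeds; "joint_torque": joint torques, N m; "ee_pos": TCP position; "eef_rot": TCP orientation; "ft_force": force on the tool from outside, world axes, zero at the start; "torque": the same for the moment, N m; "width": finger opening in m.
Only numpy, scipy, OpenCV 4.12 (cv2) and the standard library are available. Lean on these libraries where they do the work, as an engineer would, in place of code of your own. Each camera call takes 0.05 s, during which the arm holds its last target.

## Working session

There is one attempt and no reset: what is moved stays moved. The work goes in short steps, Python scripts to look and compute and a tool call to move; the robot and the scene stay as the last step left them, time stands still between calls to the robot, and variables do not carry over. Pictures are saved under pics/ and viewed, and the job is handed in when it is done.

Besides the shell and the picture viewer there is one more tool, called as name([rows], argument=value, ...), one row to a line, values as JSON. send_rows: Moves the arm, as the interface text tells. Its arguments: {"type":"object","properties":{"steps":{"type":"array"},"force":{"type":"number"}},"required":["steps"]}

```bash
mkdir -p pics
python3 - <<'E'
from bench import *
import cv2,numpy as np
s=read_state();print({k:np.round(v,3) for k,v in s.items()});print(tip_extent)
for n in("scene","top"):
    p,d=camera(n);cv2.imwrite(f"pics/{n}0.png",p);np.save(f"{n}_d0.npy",d)
    c=camera_params(n);print(n,{k:np.round(v,4).tolist() for k,v in c.items()})
E
```

```text
{'time': np.float64(0.0), 'joint_positions': array([ 1.102,  0.333, -0.065,  1.461,  0.022,  1.35 , -0.089]), 'joint_vel': array([-0.002,  0.001,  0.001, -0.   ,  0.001,  0.001, -0.   ]), 'joint_torque': array([ 0.0000e+00, -6.2326e+01,  2.5000e-02, -3.8990e+01, -6.1000e-02,
        4.0000e-02,  0.0000e+00]), 'ee_pos': array([ 0.269, -0.564,  0.239]), 'eef_rot': array([ 0.975,  0.221, -0.   , -0.001]), 'ft_force': array([-0.303, -0.627, -0.386]), 'torque': array([ 0.013,  0.011, -0.055]), 'width': np.float64(0.087)}
0.017
scene {'camera_matrix': [[407.1544, 0.0, 318.9151], [0.0, 407.1544, 199.627], [0.0, 0.0, 1.0]], 'dist': [0.0186, 0.0, 0.0, 0.0, 0.0], 'world_from_camera': [[-0.5355, -0.5242, 0.6622, 0.0519], [-0.8444, 0.347, -0.4082, 0.3275], [-0.0158, -0.7777, -0.6284, 0.5937], [0.0, 0.0, 0.0, 1.0]]}
top {'camera_matrix': [[398.2744, 0.0, 322.029], [0.0, 398.2744, 204.4531], [0.0, 0.0, 1.0]], 'dist': [-0.0607, 0.0, 0.0, 0.0, 0.0], 'world_from_camera': [[0.0151, -0.9959, 0.0893, 0.5163], [-0.9993, -0.0118, 0.0364, -0.0388], [-0.0351, -0.0898, -0.9953, 0.894], [0.0, 0.0, 0.0, 1.0]]}
```

View pics/scene0.png

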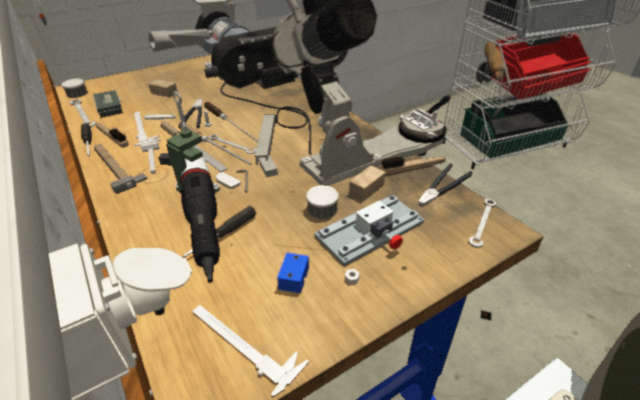

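View pics/top0.png

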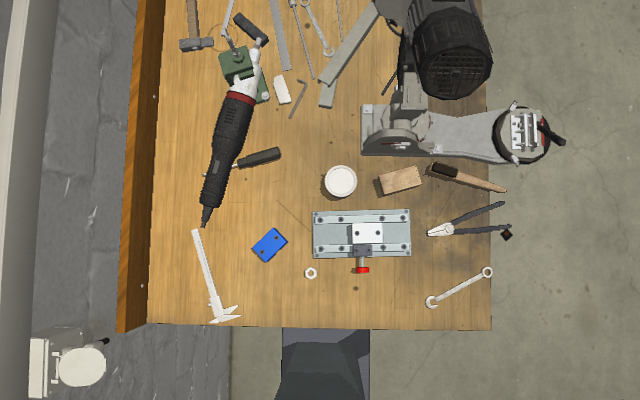

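The scene view shows the bed with the block at about (376,217), the red knob at (396,241), the tin at (321,202) and the nut at (351,275). In the top view the bed is centred near (361,233), with the block at (367,233), knob (362,269), tin (341,181), oak (400,180) and nut (310,272). I'll enlarge it.

Run:
```python
import cv2
p=cv2.imread("pics/top0.png");cv2.imwrite("pics/topc.png",cv2.resize(p[195:285,295:425],None,fx=6,fy=6,interpolation=cv2.INTER_CUBIC))
p=cv2.imread("pics/scene0.png");cv2.imwrite("pics/scenec.png",cv2.resize(p[185:275,305:435],None,fx=6,fy=6,interpolation=cv2.INTER_CUBIC))
```

```text
(no output)
```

View pics/topc.png

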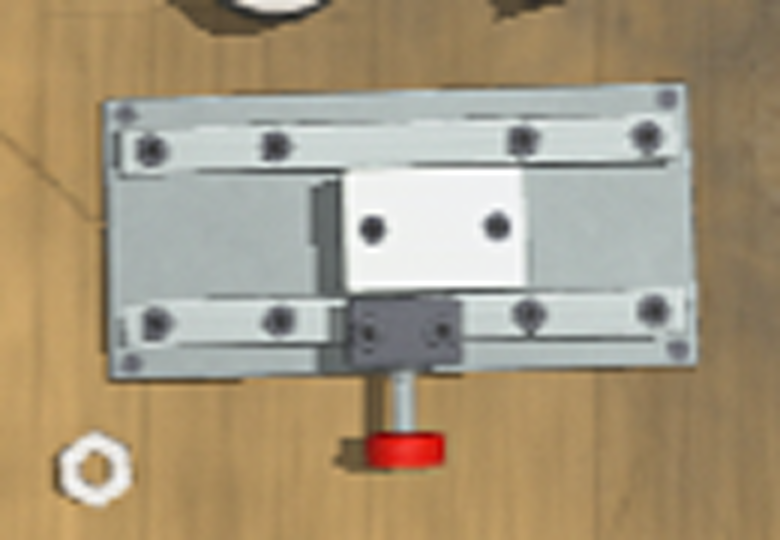

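View pics/scenec.png

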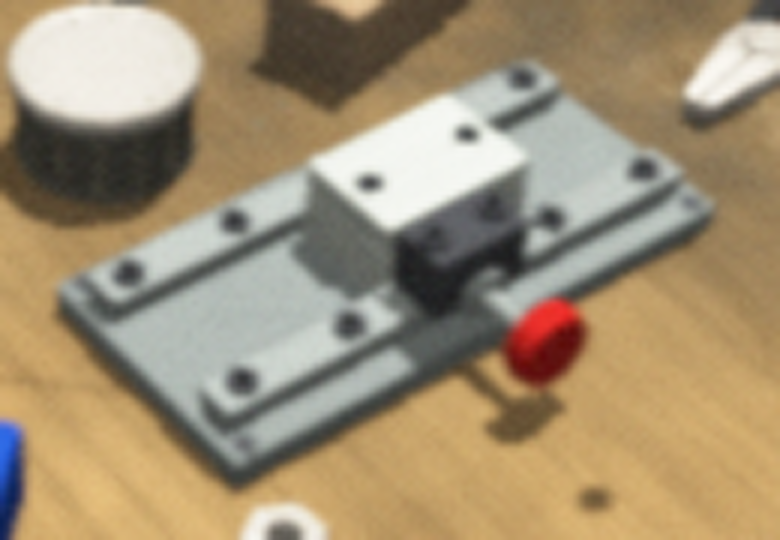

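```bash
cat > h.py <<'E'
from bench import *
import cv2,numpy as np
def ray(n,uv):
    c=camera_params(n);q=cv2.undistortPoints(np.array(uv,float).reshape(-1,1,2),np.array(c["camera_matrix"]),np.array(c["dist"]))[:,0]
    T=np.array(c["world_from_camera"]);d=np.c_[q,np.ones(len(q))]@T[:3,:3].T
    return T[:3,3],d
def onz(n,uv,z):
    o,d=ray(n,uv);z=np.broadcast_to(z,len(d));return o+d*((z-o[2])/d[:,2])[:,None]
def tri(uvt,uvs):
    o1,d1=ray("top",uvt);o2,d2=ray("scene",uvs);out=[]
    for a,b in zip(d1,d2):
        a=a/np.linalg.norm(a);b=b/np.linalg.norm(b)
        A=np.array([a,-b]).T;x=np.linalg.lstsq(A,o2-o1,rcond=None)[0]
        p,q=o1+a*x[0],o2+b*x[1];out.append(np.r_[(p+q)/2,np.linalg.norm(p-q)])
    return np.array(out)
def crop(uv,off,f=6): return (np.array(uv,float)+.5)/f-.5+np.array(off)
E
cat > m.py <<'E'
from h import *
np.set_printoptions(precision=4,suppress=True)
T=(295,195);S=(305,185)
bed=crop([(105,101),(686,85),(696,365),(110,380)],T)
B=onz("top",bed,.012);print("bed",B,B.mean(0))
blk=crop([(342,168),(525,166),(527,288),(346,290)],T);K=onz("top",blk,.046);print("blk",K,K.mean(0))
sad=crop([(348,297),(462,295),(463,366),(348,366)],T);K=onz("top",sad,.051);print("sad",K,K.mean(0))
kn=crop([(366,450),(445,449),(405,467)],T);print("knob",onz("top",kn,[.0265,.0265,.0365]))
# tri: bed corners scene order: top view left-back,right-back,right-front,left-front
bs=crop([(62,290),(520,62),(712,208),(237,485)],S);print("bed tri",tri(bed,bs))
ks=crop([(308,162),(452,95),(527,163),(386,232)],S);print("blk tri",tri(blk,ks))
hs=tri(crop([(372,229),(497,227)],T),crop([(370,182),(467,133)],S));print("holes",hs)
print("scr",tri(crop([(151,150),(647,136),(654,311),(156,323)],T),crop([(128,272),(523,79),(645,170),(242,380)],S)))
print("sadtri",tri(crop([(368,333),(442,331)],T),crop([(434,236),(492,209)],S)))
print("knobtri",tri(crop([(405,450)],T),crop([(540,340)],S)))
E
python3 m.py
```

```text
bed [[ 0.5796  0.0153  0.012 ]
 [ 0.5882 -0.199   0.012 ]
 [ 0.4856 -0.2024  0.012 ]
 [ 0.477   0.0117  0.012 ]] [ 0.5326 -0.0936  0.012 ]
blk [[ 0.5544 -0.0713  0.046 ]
 [ 0.556  -0.1359  0.046 ]
 [ 0.513  -0.1367  0.046 ]
 [ 0.5114 -0.0731  0.046 ]] [ 0.5337 -0.1042  0.046 ]
sad [[ 0.509  -0.0736  0.051 ]
 [ 0.5102 -0.1135  0.051 ]
 [ 0.4855 -0.1139  0.051 ]
 [ 0.4849 -0.0738  0.051 ]] [ 0.4974 -0.0937  0.051 ]
knob [[ 0.4541 -0.0816  0.0265]
 [ 0.4549 -0.1099  0.0265]
 [ 0.449  -0.0949  0.0365]]
bed tri [[ 0.5793  0.0148  0.0102  0.0017]
 [ 0.5884 -0.199   0.0111  0.0005]
 [ 0.4862 -0.2019  0.011   0.0019]
 [ 0.4766  0.0121  0.0048  0.0001]]
blk tri [[ 0.5544 -0.0713  0.0453  0.0001]
 [ 0.5561 -0.136   0.0449  0.0001]
 [ 0.5137 -0.1362  0.0434  0.0023]
 [ 0.5117 -0.0727  0.0446  0.0011]]
holes [[ 0.5331 -0.0819  0.0467  0.0004]
 [ 0.5346 -0.1256  0.0471  0.001 ]]
scr [[ 0.5613 -0.0022  0.0239  0.0007]
 [ 0.5687 -0.1825  0.0232  0.0007]
 [ 0.5055 -0.185   0.023   0.0008]
 [ 0.4985 -0.0051  0.0239  0.0005]]
sadtri [[ 0.4968 -0.0804  0.0503  0.0009]
 [ 0.4979 -0.1062  0.0486  0.0013]]
knobtri [[ 0.4555 -0.0943  0.0292  0.0029]]
```

```bash
cat > plan.py <<'E'
from h import *
from scipy.spatial.transform import Rotation as R
np.set_printoptions(precision=4,suppress=True)
C=np.array([.5328,-.0936]);YAW=.040
def bed2w(x,y): 
    c,s=np.cos(YAW),np.sin(YAW);return C+np.array([c*x-s*y,s*x+c*y])
def w2bed(p):
    c,s=np.cos(YAW),np.sin(YAW);d=np.array(p)[:2]-C;return np.array([c*d[0]+s*d[1],-s*d[0]+c*d[1]])
def st():
    s=read_state();r=R.from_quat(s["eef_rot"]);m=r.as_matrix()
    b=w2bed(s["ee_pos"]);f=s["ft_force"];fb=w2bed(C+f[:2])
    print("t %.2f bed xy(mm) %.2f %.2f z %.2f yaw %.2f tilt %.2f w %.4f Fbed %.2f %.2f %.2f"%(s["time"],*(b*1e3),s["ee_pos"][2]*1e3,np.degrees(np.arctan2(m[1,0],m[0,0])),np.degrees(np.arccos(-m[2,2])),s["width"],*fb,f[2]))
    return s,r
def rows(target,yawdeg,n,smax=.045,amax=8.4):
    s,r=st();p=np.array(s["ee_pos"]);tgt=R.from_euler("z",yawdeg,degrees=True)*R.from_quat([1,0,0,0])
    for i in range(n):
        d=np.array(target)-p;L=np.linalg.norm(d);d*=min(1,smax/max(L,1e-9))
        rv=(r.inv()*tgt).as_rotvec(degrees=True);A=np.linalg.norm(rv);rv*=min(1,amax/max(A,1e-9))
        print(np.round(np.r_[rv,r.inv().apply(d)],4).tolist());p=p+d;r=r*R.from_rotvec(rv,degrees=True)
E
python3 -c "
from plan import *
rows([*bed2w(0,.043),.22],92.3,14)"
```

```text
t 0.10 bed xy(mm) -282.06 -459.13 z 238.85 yaw 25.54 tilt 0.07 w 0.0872 Fbed -0.84 0.50 -0.87
[-0.008, -0.0045, -8.4, 0.0357, -0.0273, 0.0015]
[-0.008, -0.0045, -8.4, 0.0393, -0.0218, 0.0015]
[-0.008, -0.0045, -8.4, 0.0421, -0.0158, 0.0015]
[-0.008, -0.0045, -8.4, 0.044, -0.0095, 0.0015]
[-0.008, -0.0045, -8.4, 0.0449, -0.003, 0.0015]
[-0.008, -0.0045, -8.4, 0.0448, 0.0036, 0.0015]
[-0.008, -0.0045, -8.4, 0.0438, 0.0101, 0.0015]
[-0.0076, -0.0043, -7.9582, 0.0419, 0.0164, 0.0015]
[0.0, 0.0, 0.0, 0.0392, 0.022, 0.0015]
[-0.0, -0.0, 0.0, 0.0392, 0.022, 0.0015]
[0.0, 0.0, 0.0, 0.0392, 0.022, 0.0015]
[0.0, -0.0, 0.0, 0.0392, 0.022, 0.0015]
[-0.0, 0.0, 0.0, 0.0316, 0.0177, 0.0012]
[-0.0, -0.0, 0.0, 0.0, 0.0, 0.0]
```

send_rows([
  [0, 0, -8.4, 0.0357, -0.0273, 0.0015, 1],
  [0, 0, -8.4, 0.0393, -0.0218, 0.0015, 1],
  [0, 0, -8.4, 0.0421, -0.0158, 0.0015, 1],
  [0, 0, -8.4, 0.044, -0.0095, 0.0015, 1],
  [0, 0, -8.4, 0.045, -0.003, 0.0015, 1],
  [0, 0, -8.4, 0.045, 0.0036, 0.0015, 1],
  [0, 0, -8.4, 0.0438, 0.01, 0.0015, 1],
  [0, 0, -8, 0.042, 0.0164, 0.0015, 1],
  [0, 0, 0, 0.039, 0.022, 0.0015, 1],
  [0, 0, 0, 0.039, 0.022, 0.0015, 1],
], force=20)

```text
time: 1.1
ee_pos: [0.4682, -0.1501, 0.219]
eef_rot: [0.683, 0.731, -0.002, -0.003]
ft_force: [0.3, -1.1, -0.8]
width: 0.015
```

```bash
python3 -c "
from plan import *
rows([*bed2w(0,.043),.12],92.3,10)"
```

```text
t 1.10 bed xy(mm) -66.76 -53.90 z 219.02 yaw 93.91 tilt 0.40 w 0.0150 Fbed 0.28 -1.08 -0.80
[-0.393, -0.0858, 1.6153, 0.0277, 0.0205, 0.0289]
[0.0, 0.0, 0.0, 0.0284, 0.0195, 0.029]
[0.0, 0.0, 0.0, 0.0284, 0.0195, 0.029]
[0.0, 0.0, 0.0, 0.0118, 0.0082, 0.0121]
[0.0, 0.0, 0.0, 0.0, 0.0, 0.0]
[0.0, 0.0, 0.0, 0.0, 0.0, 0.0]
[0.0, 0.0, 0.0, 0.0, 0.0, 0.0]
[0.0, 0.0, 0.0, 0.0, 0.0, 0.0]
[0.0, 0.0, 0.0, 0.0, 0.0, 0.0]
[0.0, 0.0, 0.0, 0.0, 0.0, 0.0]
```

send_rows([
  [-0.4, -0.1, 1.6, 0.028, 0.0205, 0.029, 1],
  [0, 0, 0, 0.028, 0.0195, 0.029, 1],
  [0, 0, 0, 0.028, 0.0195, 0.029, 1],
  [0, 0, 0, 0.012, 0.008, 0.012, 1],
  [0, 0, 0, 0, 0, 0, 1],
  [0, 0, 0, 0, 0, 0, 1],
  [0, 0, 0, 0, 0, 0.015, 1],
  [0, 0, 0, 0, 0, 0.015, 1],
  [0, 0, 0, 0, 0, 0, 1],
  [0, 0, 0, 0, 0, 0, 1],
])

```text
time: 2.1
ee_pos: [0.5334, -0.0436, 0.0855]
eef_rot: [0.691, 0.722, 0.001, 0.001]
ft_force: [-0.1, -0.8, 0.7]
width: 0.0004
```

```bash
python3 -c "
from plan import *
p,d=camera('scene');cv2.imwrite('pics/s1.png',cv2.resize(p[130:290,280:460],None,fx=4,fy=4,interpolation=cv2.INTER_CUBIC))
rows([*bed2w(0,.043),.037],92.3,10)"
```

```text
t 2.15 bed xy(mm) 2.48 49.84 z 85.40 yaw 92.52 tilt 0.17 w 0.0007 Fbed 0.38 -0.32 -0.55
[0.1528, 0.0671, 0.216, -0.0062, -0.0024, 0.0445]
[-0.0, -0.0, 0.0, -0.0006, -0.0002, 0.0039]
[-0.0, -0.0, 0.0, 0.0, 0.0, 0.0]
[0.0, 0.0, 0.0, 0.0, 0.0, 0.0]
[0.0, 0.0, 0.0, 0.0, 0.0, 0.0]
[0.0, 0.0, 0.0, 0.0, 0.0, 0.0]
[0.0, 0.0, 0.0, 0.0, 0.0, 0.0]
[0.0, 0.0, 0.0, 0.0, 0.0, 0.0]
[0.0, 0.0, 0.0, 0.0, 0.0, 0.0]
[0.0, 0.0, 0.0, 0.0, 0.0, 0.0]
```

View pics/s1.png

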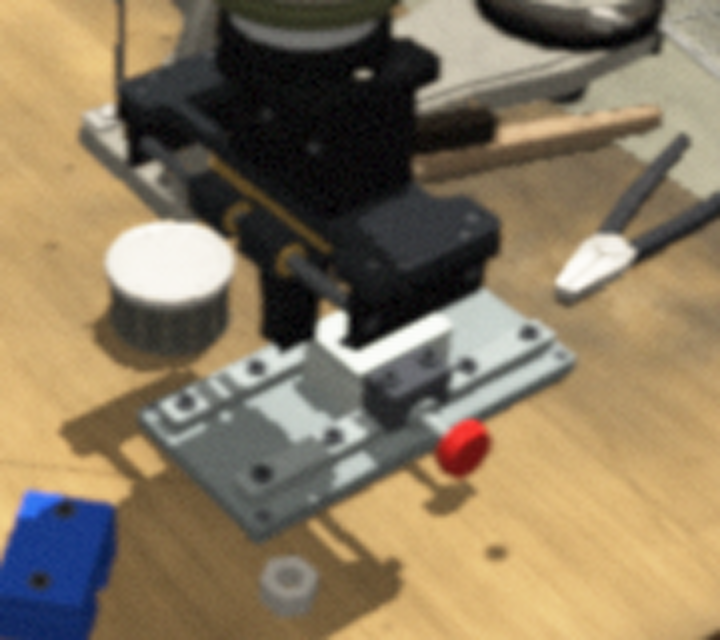

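```bash
python3 -c "
from plan import *
s,r=st();c=camera_params('scene');T=np.array(c['world_from_camera']);Ti=np.linalg.inv(T)
p,d=camera('scene');im=cv2.resize(p[170:250,330:430],None,fx=8,fy=8,interpolation=cv2.INTER_CUBIC)
q=cv2.resize(camera('top')[0][160:250,300:420],None,fx=6,fy=6,interpolation=cv2.INTER_CUBIC)
for off in ([0,0,0],[0,0,.017],[0,.015,.017],[0,-.015,.017]):
    P=np.array(s['ee_pos'])+r.apply(off)
    uv=cv2.projectPoints(P.reshape(1,3),cv2.Rodrigues(Ti[:3,:3])[0],Ti[:3,3],c['camera_matrix'],np.array(c['dist']))[0].ravel();print(uv)
    cv2.circle(im,tuple(int(v) for v in (uv-[330,170]+.5)*8),4,(0,0,255),-1)
cv2.imwrite('pics/s2.png',cv2.convertScaleAbs(im,alpha=2.5))
cv2.imwrite('pics/t2.png',q)
"
```

```text
t 2.15 bed xy(mm) 2.48 49.84 z 85.40 yaw 92.52 tilt 0.17 w 0.0007 Fbed 0.38 -0.32 -0.55
[351.7495 206.9365]
[351.4417 213.5498]
[346.7399 209.5343]
[356.2588 217.6635]
```

View pics/s2.png

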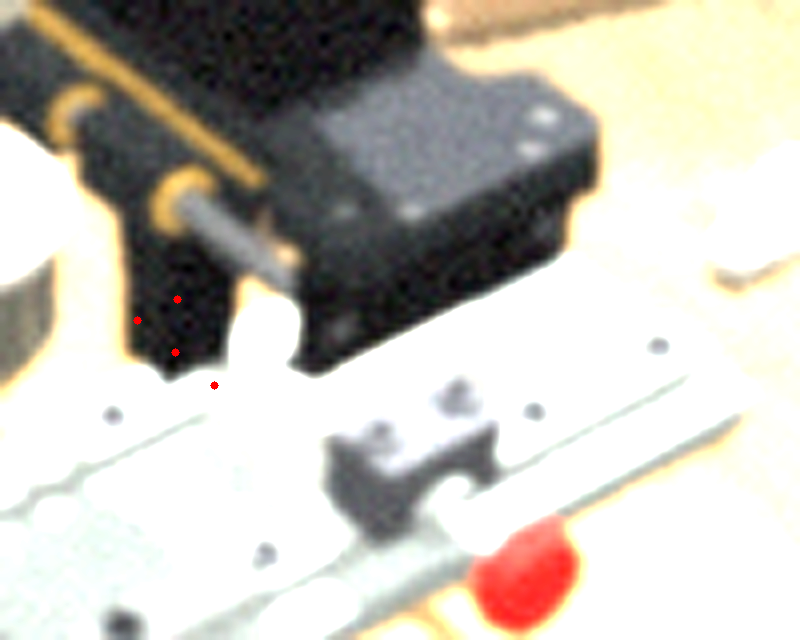

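The picture shows the shut fingers (dark, around (175,330) in the crop) at the projected tip position, to the left of the block. The other dark part is the gripper body. I'll lower it into the channel.

send_rows([
  [0.15, 0, 0.2, -0.005, -0.0024, 0.01, 1],
  [0, 0, 0, 0, 0, 0.012, 1],
  [0, 0, 0, 0, 0, 0.012, 1],
  [0, 0, 0, 0, 0, 0.01, 1],
  [0, 0, 0, 0, 0, 0.004, 1],
  [0, 0, 0, 0, 0, 0, 1],
  [0, 0, 0, -0.003, 0, 0, 1],
  [0, 0, 0, -0.003, 0, 0, 1],
  [0, 0, 0, 0, 0, 0, 1],
  [0, 0, 0, 0, 0, 0, 1],
])

```text
time: 3.25
ee_pos: [0.5323, -0.0554, 0.0343]
eef_rot: [0.693, 0.721, 0.0, 0.001]
ft_force: [0.5, -0.2, -0.2]
width: 0.0004
```

```bash
python3 -c "
from plan import *
rows([*bed2w(0,.034),.036],92.3,1)"
```

```text
t 3.25 bed xy(mm) 1.04 38.14 z 34.31 yaw 92.34 tilt 0.14 w 0.0004 Fbed 0.45 -0.24 -0.18
[0.1168, 0.0722, 0.0361, -0.0041, -0.001, -0.0017]
```

send_rows([
  [0, 0, 0, -0.0015, -0.001, -0.001, 1],
  [0, 0, 0, -0.0015, 0, 0, 1],
  [0, 0, 0, -0.001, 0, 0, 1],
  [0, 0, 0, -0.001, 0, 0, 1],
  [0, 0, 0, -0.001, 0, 0, 1],
  [0, 0, 0, -0.001, 0, 0, 1],
  [0, 0, 0, -0.001, 0, 0, 1],
  [0, 0, 0, -0.001, 0, 0, 1],
  [0, 0, 0, -0.001, 0, 0, 1],
  [0, 0, 0, 0, 0, 0, 1],
])

```text
time: 4.25
ee_pos: [0.532, -0.0639, 0.0361]
eef_rot: [0.692, 0.722, 0.001, 0.001]
ft_force: [0.1, 2.2, 1.6]
width: 0.0007
```

```bash
python3 -c "
from plan import *
st()"
```

```text
t 4.25 bed xy(mm) 0.43 29.74 z 36.09 yaw 92.46 tilt 0.19 w 0.0007 Fbed 0.15 2.17 1.64
```

send_rows([
  [0, 0, 0, -0.0005, 0, 0, 1],
  [0, 0, 0, -0.0005, 0, 0, 1],
  [0, 0, 0, -0.0005, 0, 0, 1],
  [0, 0, 0, -0.0005, 0, 0, 1],
  [0, 0, 0, -0.0005, 0, 0, 1],
  [0, 0, 0, -0.0005, 0, 0, 1],
  [0, 0, 0, -0.0005, 0, 0, 1],
  [0, 0, 0, -0.0005, 0, 0, 1],
  [0, 0, 0, -0.0005, 0, 0, 1],
  [0, 0, 0, -0.0005, 0, 0, 1],
])

```text
time: 5.25
ee_pos: [0.532, -0.0641, 0.0361]
eef_rot: [0.69, 0.724, 0.003, -0.001]
ft_force: [-0.1, 4.4, 1.1]
width: 0.0004
```

```bash
python3 -c "
from plan import *
st()"
```

```text
t 5.25 bed xy(mm) 0.36 29.49 z 36.14 yaw 92.69 tilt 0.37 w 0.0004 Fbed 0.08 4.39 1.13
```

send_rows([
  [0, 0, 0, -0.0008, 0, 0, 1],
  [0, 0, 0, -0.001, 0, 0, 1],
  [0, 0, 0, -0.001, 0, 0, 1],
  [0, 0, 0, -0.001, 0, 0, 1],
  [0, 0, 0, -0.001, 0, 0, 1],
  [0, 0, 0, -0.001, 0, 0, 1],
  [0, 0, 0, -0.001, 0, 0, 1],
  [0, 0, 0, -0.001, 0, 0, 1],
  [0, 0, 0, -0.001, 0, 0, 1],
  [0, 0, 0, -0.001, 0, 0, 1],
])

```text
time: 6.25
ee_pos: [0.5319, -0.0646, 0.0363]
eef_rot: [0.687, 0.726, 0.006, -0.005]
ft_force: [-0.2, 6.3, 2.4]
width: 0.0005
```

```bash
python3 -c "
from plan import *
st()"
```

```text
t 6.25 bed xy(mm) 0.26 29.01 z 36.26 yaw 93.13 tilt 0.91 w 0.0005 Fbed 0.08 6.31 2.40
```

```bash
python3 -c "
from plan import *
rows([*bed2w(0,.027),.036],92.3,1)"
```

```text
t 6.25 bed xy(mm) 0.26 29.01 z 36.26 yaw 93.13 tilt 0.91 w 0.0005 Fbed 0.08 6.31 2.40
[0.0761, -0.9025, 0.8323, -0.002, -0.0003, 0.0002]
```

send_rows([
  [0, -0.5, 0.4, -0.0015, 0, 0, 1],
  [0, -0.4, 0.4, -0.0015, 0, 0, 1],
  [0, -0.2, 0.1, -0.0015, 0, 0, 1],
  [0, -0.2, 0.1, -0.0015, 0, 0, 1],
  [0, -0.2, 0.1, -0.0015, 0, 0, 1],
  [0, -0.2, 0.1, -0.0015, 0, 0, 1],
  [0, -0.2, 0.1, -0.0015, 0, 0, 1],
  [0, -0.2, 0.1, -0.0015, 0, 0, 1],
  [0, -0.2, 0.1, -0.0015, 0, 0, 1],
  [0, -0.2, 0.1, -0.0015, 0, 0, 1],
])

```text
time: 7.25
ee_pos: [0.5321, -0.0652, 0.0359]
eef_rot: [0.694, 0.72, -0.005, 0.005]
ft_force: [-1.2, 7.6, 1.5]
width: 0.0006
```

```bash
python3 -c "
from plan import *
rows([*bed2w(0,.027),.036],92.3,1)"
```

```text
t 7.25 bed xy(mm) 0.46 28.40 z 35.93 yaw 92.17 tilt 0.79 w 0.0006 Fbed -0.93 7.67 1.51
[0.0413, 0.7911, -0.1258, -0.0014, -0.0005, -0.0001]
```

```bash
python3 -c "
from plan import *
p,d=camera('top');cv2.imwrite('pics/t3f.png',p);cv2.imwrite('pics/t3.png',cv2.convertScaleAbs(cv2.resize(p[195:285,295:425],None,fx=6,fy=6,interpolation=cv2.INTER_CUBIC),alpha=1.3))
p,d=camera('scene');cv2.imwrite('pics/s3.png',cv2.resize(p[185:275,305:435],None,fx=6,fy=6,interpolation=cv2.INTER_CUBIC))
"
```

```text
(no output)
```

View pics/t3.png

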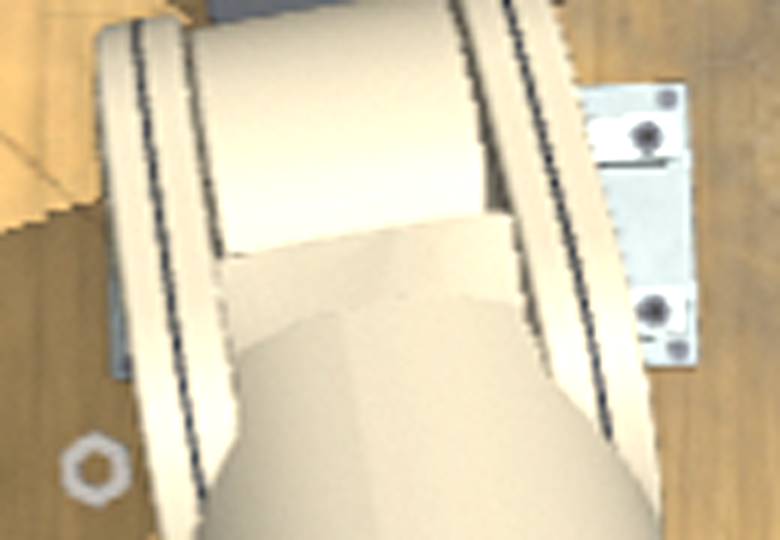

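View pics/s3.png

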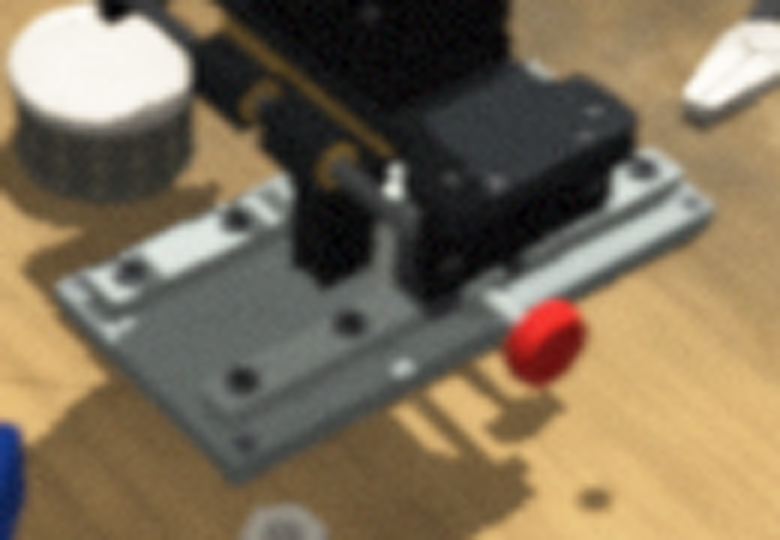

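send_rows([
  [0, 0.4, 0, -0.0015, 0, 0, 1],
  [0, 0.3, 0, -0.0015, 0, 0, 1],
  [0, 0, 0, -0.002, 0, 0, 1],
  [0, 0, 0, -0.002, 0, 0, 1],
  [0, 0, 0, -0.002, 0, 0, 1],
  [0, 0, 0, -0.0025, 0, 0, 1],
  [0, 0, 0, -0.0025, 0, 0, 1],
  [0, 0, 0, -0.0025, 0, 0, 1],
  [0, 0, 0, -0.0025, 0, 0, 1],
  [0, 0, 0, -0.0025, 0, 0, 1],
])

```text
time: 8.35
ee_pos: [0.532, -0.0662, 0.0363]
eef_rot: [0.687, 0.726, 0.006, -0.008]
ft_force: [-2.1, 10.1, 4.1]
width: 0.0006
```

```bash
python3 -c "
from plan import *
rows([*bed2w(0,.027),.036],92.3,1)"
```

```text
t 8.35 bed xy(mm) 0.26 27.43 z 36.29 yaw 93.16 tilt 1.17 w 0.0006 Fbed -1.64 10.21 4.11
[-0.1015, -1.1626, 0.8625, -0.0004, -0.0003, 0.0003]
```

send_rows([
  [0, -0.6, 0.4, 0.005, 0, 0, 1],
  [0, -0.6, 0.4, 0.004, 0, -0.015, 1],
  [0, 0, 0, 0, 0, -0.025, 1],
  [0, 0, 0, 0, 0, -0.015, 1],
  [0, 0, 0, -0.025, 0, 0, 1],
  [0, 0, 0, -0.035, 0, 0, 1],
  [0, 0, 0, -0.03, 0, 0, 1],
  [0, 0, 0, -0.01, 0, 0, 1],
  [0, 0, 0, 0, 0, 0, 1],
  [0, 0, 0, 0, 0, 0, 1],
])

```text
time: 9.35
ee_pos: [0.5373, -0.1623, 0.1032]
eef_rot: [0.693, 0.721, -0.003, 0.006]
ft_force: [0.8, 0.1, 0.3]
width: 0.0006
```

```bash
python3 -c "
from plan import *
rows([*bed2w(0,-.063),.036],92.3,1)"
```

```text
t 9.35 bed xy(mm) 1.76 -68.84 z 103.23 yaw 92.22 tilt 0.80 w 0.0006 Fbed 0.83 0.05 0.32
[0.2109, 0.7719, -0.0825, 0.0045, -0.0013, 0.0448]
```

send_rows([
  [0.2, 0.7, 0, 0.001, -0.0015, 0.015, 1],
  [0, 0, 0, 0, 0, 0.018, 1],
  [0, 0, 0, 0, 0, 0.015, 1],
  [0, 0, 0, 0, 0, 0.01, 1],
  [0, 0, 0, 0, 0, 0.004, 1],
  [0, 0, 0, 0, 0, 0, 1],
  [0, 0, 0, 0.001, 0, 0, 1],
  [0, 0, 0, 0.001, 0, 0, 1],
  [0, 0, 0, 0.001, 0, 0, 1],
  [0, 0, 0, 0, 0, 0, 1],
])

```text
time: 10.35
ee_pos: [0.5363, -0.1515, 0.0377]
eef_rot: [0.691, 0.723, 0.001, -0.001]
ft_force: [-0.6, -0.8, -0.0]
width: 0.0005
```

```bash
python3 -c "
from plan import *
rows([*bed2w(0,-.058),.036],92.3,1)"
```

```text
t 10.35 bed xy(mm) 1.18 -58.02 z 37.73 yaw 92.65 tilt 0.13 w 0.0005 Fbed -0.62 -0.77 -0.02
[0.0245, -0.1241, 0.349, 0.0, -0.0012, 0.0017]
```

send_rows([
  [0, 0, 0.3, 0.0015, -0.001, 0.0015, 1],
  [0, 0, 0, 0.0015, 0, 0, 1],
  [0, 0, 0, 0.0015, 0, 0, 1],
  [0, 0, 0, 0.0015, 0, 0, 1],
  [0, 0, 0, 0.002, 0, 0, 1],
  [0, 0, 0, 0.002, 0, 0, 1],
  [0, 0, 0, 0.002, 0, 0, 1],
  [0, 0, 0, 0.002, 0, 0, 1],
  [0, 0, 0, 0.002, 0, 0, 1],
  [0, 0, 0, 0.002, 0, 0, 1],
])

```text
time: 11.35
ee_pos: [0.5345, -0.1343, 0.0367]
eef_rot: [0.693, 0.721, 0.0, 0.001]
ft_force: [0.8, -1.9, -1.3]
width: 0.0005
```

```bash
python3 -c "
from plan import *
rows([*bed2w(0,-.05),.036],92.3,1)"
```

```text
t 11.35 bed xy(mm) 0.10 -40.78 z 36.70 yaw 92.21 tilt 0.07 w 0.0005 Fbed 0.70 -1.95 -1.27
[0.0682, 0.0219, -0.0922, -0.0092, -0.0001, 0.0007]
```

send_rows([
  [0, 0, 0, 0.001, 0, 0, 1],
  [0, 0, 0, 0.001, 0, 0, 1],
  [0, 0, 0, 0.001, 0, 0, 1],
  [0, 0, 0, 0.001, 0, 0, 1],
  [0, 0, 0, 0.001, 0, 0, 1],
  [0, 0, 0, 0.001, 0, 0, 1],
  [0, 0, 0, 0.001, 0, 0, 1],
  [0, 0, 0, 0.001, 0, 0, 1],
  [0, 0, 0, 0.001, 0, 0, 1],
  [0, 0, 0, 0.001, 0, 0, 1],
])

```text
time: 12.35
ee_pos: [0.5341, -0.1234, 0.0367]
eef_rot: [0.693, 0.721, 0.0, 0.001]
ft_force: [0.4, -2.2, -1.1]
width: 0.0004
```

```bash
python3 -c "
from plan import *
rows([*bed2w(0,-.03),.036],92.3,1)"
```

```text
t 12.35 bed xy(mm) 0.06 -29.84 z 36.66 yaw 92.21 tilt 0.07 w 0.0004 Fbed 0.36 -2.23 -1.08
[0.0617, 0.0233, -0.0912, -0.0002, -0.0001, 0.0007]
```

send_rows([
  [0, 0, 0, 0.001, 0, 0, 1],
  [0, 0, 0, 0.001, 0, 0, 1],
  [0, 0, 0, 0.001, 0, 0, 1],
  [0, 0, 0, 0.001, 0, 0, 1],
  [0, 0, 0, 0.001, 0, 0, 1],
  [0, 0, 0, 0.001, 0, 0, 1],
  [0, 0, 0, 0.001, 0, 0, 1],
  [0, 0, 0, 0.001, 0, 0, 1],
  [0, 0, 0, 0.001, 0, 0, 1],
  [0, 0, 0, 0.001, 0, 0, 1],
])

```text
time: 13.35
ee_pos: [0.5338, -0.12, 0.0369]
eef_rot: [0.695, 0.719, -0.002, 0.004]
ft_force: [0.2, -6.2, -1.0]
width: 0.0002
```

```bash
python3 -c "
from plan import *
rows([*bed2w(0,-.03),.036],92.3,1)"
```

```text
t 13.35 bed xy(mm) -0.03 -26.38 z 36.90 yaw 91.89 tilt 0.49 w 0.0002 Fbed -0.04 -6.18 -0.96
[0.1281, 0.4695, -0.4121, -0.0036, 0.0001, 0.0009]
```

send_rows([
  [0, 0.2, -0.2, -0.004, 0, 0, 1],
  [0, 0.2, -0.2, -0.004, 0, -0.012, 1],
  [0, 0, 0, 0, 0, -0.025, 1],
  [0, 0, 0, 0, 0, -0.012, 1],
  [0, 0, 0, 0.025, 0, 0, 1],
  [0, 0, 0, 0.035, 0, 0, 1],
  [0, 0, 0, 0.03, 0, 0, 1],
  [0, 0, 0, 0.008, 0, 0, 1],
  [0, 0, 0, 0, 0, 0, 1],
  [0, 0, 0, 0, 0, 0, 1],
])

```text
time: 14.35
ee_pos: [0.5312, -0.0263, 0.0929]
eef_rot: [0.692, 0.722, 0.003, 0.001]
ft_force: [0.4, 0.4, -0.1]
width: 0.0004
```

```bash
python3 -c "
from plan import *
rows([*bed2w(0,.064),.036],92.3,2)"
```

```text
t 14.35 bed xy(mm) 1.09 67.26 z 92.91 yaw 92.37 tilt 0.41 w 0.0004 Fbed 0.37 0.38 -0.14
[0.3633, -0.1809, 0.0728, -0.0027, -0.0012, 0.0449]
[-0.0, 0.0, 0.0, -0.0007, -0.0002, 0.012]
```

send_rows([
  [0.3, -0.2, 0, 0, -0.001, 0.013, 1],
  [0, 0, 0, 0, 0, 0.016, 1],
  [0, 0, 0, 0, 0, 0.013, 1],
  [0, 0, 0, 0, 0, 0.008, 1],
  [0, 0, 0, 0, 0, 0.004, 1],
  [0, 0, 0, 0, 0, 0, 1],
  [0, 0, 0, 0, 0, 0, 1],
  [0, 0, 0, -0.0015, 0, 0, 1],
  [0, 0, 0, -0.0015, 0, 0, 1],
  [0, 0, 0, 0, 0, 0, 1],
])

```text
time: 15.35
ee_pos: [0.5304, -0.0352, 0.0346]
eef_rot: [0.695, 0.719, -0.001, 0.001]
ft_force: [0.1, -0.1, 0.4]
width: 0.0003
```

```bash
python3 -c "
from plan import *
rows([*bed2w(0,.0428),.036],92.3,1)"
```

```text
t 15.35 bed xy(mm) -0.02 58.45 z 34.61 yaw 91.97 tilt 0.12 w 0.0003 Fbed 0.14 -0.15 0.42
[-0.0225, 0.1224, -0.3296, -0.0157, 0.0001, -0.0014]
```

send_rows([
  [0, 0, -0.3, -0.0014, 0, -0.001, 1],
  [0, 0, 0, -0.0014, 0, 0, 1],
  [0, 0, 0, -0.0014, 0, 0, 1],
  [0, 0, 0, -0.0014, 0, 0, 1],
  [0, 0, 0, -0.0014, 0, 0, 1],
  [0, 0, 0, -0.0014, 0, 0, 1],
  [0, 0, 0, -0.0014, 0, 0, 1],
  [0, 0, 0, -0.0014, 0, 0, 1],
  [0, 0, 0, -0.0014, 0, 0, 1],
  [0, 0, 0, -0.0014, 0, 0, 1],
])

```text
time: 16.35
ee_pos: [0.5312, -0.0488, 0.0361]
eef_rot: [0.692, 0.722, -0.0, 0.0]
ft_force: [-0.1, 1.9, 0.1]
width: 0.0005
```

```bash
python3 -c "
from plan import *
rows([*bed2w(0,.0428),.036],92.3,1)"
```

```text
t 16.35 bed xy(mm) 0.17 44.82 z 36.06 yaw 92.38 tilt 0.04 w 0.0005 Fbed 0.01 1.90 0.10
[0.0123, 0.0415, 0.0808, -0.002, -0.0002, 0.0001]
```

send_rows([
  [0, 0, 0, -0.001, 0, 0, 1],
  [0, 0, 0, -0.0005, 0, 0, 1],
  [0, 0, 0, 0, 0, 0, 1],
  [0, 0, 0, 0, 0, 0, 1],
  [0, 0, 0, 0, 0, 0, 1],
  [0, 0, 0, 0, 0, 0, 1],
  [0, 0, 0, 0, 0, 0, 1],
  [0, 0, 0, 0, 0, 0, 1],
  [0, 0, 0, 0, 0, 0, 1],
  [0, 0, 0, 0, 0, 0, 1],
])

```text
time: 17.35
ee_pos: [0.5313, -0.0508, 0.0361]
eef_rot: [0.692, 0.722, -0.0, 0.0]
ft_force: [0.7, 1.2, -0.6]
width: 0.0004
```

```bash
python3 -c "
from plan import *
rows([*bed2w(0,.0428),.036],92.3,1)"
```

```text
t 17.35 bed xy(mm) 0.19 42.87 z 36.08 yaw 92.36 tilt 0.06 w 0.0004 Fbed 0.71 1.18 -0.57
[0.0151, 0.0555, 0.0643, -0.0001, -0.0002, 0.0001]
```

send_rows([
  [0, 0, 0, 0.004, 0, 0, 1],
  [0, 0, 0, 0.004, 0, -0.012, 1],
  [0, 0, 0, 0, 0, -0.025, 1],
  [0, 0, 0, 0, 0, -0.025, 1],
  [0, 0, 0, 0, 0, -0.025, 1],
  [0, 0, 8.4, 0, -0.02, -0.02, 1],
  [0, 0, 8.4, 0, -0.02, 0, 1],
  [0, 0, 8.4, 0, -0.02, 0, 1],
  [0, 0, 8.4, 0, 0, 0, 1],
  [0, 0, 8.4, 0, 0, 0, 1],
])

```text
time: 18.35
ee_pos: [0.4709, -0.0339, 0.1557]
eef_rot: [0.908, 0.418, 0.002, 0.003]
ft_force: [-0.1, 0.1, 0.4]
width: 0.0006
```

```bash
python3 -c "
from plan import *
p,d=camera('top');cv2.imwrite('pics/t4.png',cv2.resize(p[195:285,295:425],None,fx=6,fy=6,interpolation=cv2.INTER_CUBIC))
p,d=camera('scene');cv2.imwrite('pics/s4.png',cv2.resize(p[185:275,305:435],None,fx=6,fy=6,interpolation=cv2.INTER_CUBIC))
rows([*bed2w(-.109,.0013),.10],2.3,10)"
```

```text
t 18.45 bed xy(mm) -59.22 62.25 z 155.52 yaw 49.68 tilt 0.45 w 0.0008 Fbed -0.18 -0.07 0.33
[0.0676, -0.0478, 8.3996, -0.0367, 0.002, 0.0259]
[0.0676, -0.0478, 8.3996, -0.036, 0.0073, 0.0259]
[0.0676, -0.0478, 8.3996, -0.0048, 0.0018, 0.0036]
[0.0676, -0.0478, 8.3996, 0.0, 0.0, 0.0]
[0.0676, -0.0478, 8.3996, 0.0, 0.0, 0.0]
[0.0433, -0.0307, 5.3849, 0.0, 0.0, 0.0]
[-0.0, -0.0, 0.0, 0.0, 0.0, 0.0]
[0.0, 0.0, 0.0, 0.0, 0.0, 0.0]
[0.0, 0.0, 0.0, 0.0, 0.0, 0.0]
[-0.0, -0.0, 0.0, 0.0, 0.0, 0.0]
```

View pics/s4.png

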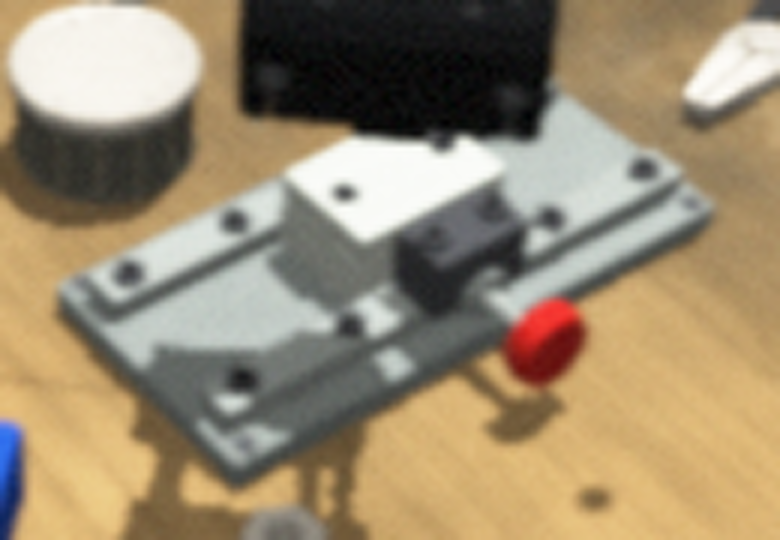

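The block has moved left. Its top corners in the crop are now (285,175), (363,243) and (505,172), and the knob is still at (545,340). I'll check where that puts its centre.

```bash
python3 -c "
from plan import *
S=(305,185)
for pts in ([(308,162),(386,232),(527,163)],[(285,175),(363,243),(505,172)]):
    P=onz('scene',crop(pts,S),.046);b=np.array([w2bed(p) for p in P]);print(b, 'centre y',((b[0,1]+b[1,1])/2-.032+b[2,1]+.032)/2)
h=[w2bed(p) for p in onz('scene',crop([(434,236),(492,209)],S),.051)];print('saddle',np.mean(h,0))
h=[w2bed(p) for p in onz('scene',crop([(345,192),(443,141)],S),.046)];print('holes',np.mean(h,0))
"
```

```text
[[ 0.0219  0.0219]
 [-0.021   0.0232]
 [-0.0222 -0.0385]] centre y -0.00798754176060519
[[ 0.0212  0.0325]
 [-0.0207  0.0329]
 [-0.0213 -0.0293]] centre y 0.001714975400617949
saddle [-0.0363  0.0034]
holes [ 0.0029 -0.0008]
```

send_rows([
  [0.07, -0.05, 8.4, -0.034, 0.002, 0.015, 1],
  [0.07, -0.05, 8.4, -0.034, 0.007, 0.02, 1],
  [0.07, -0.05, 8.4, -0.004, 0.002, 0.01, 1],
  [0.07, -0.05, 8.4, 0, 0, 0, 1],
  [0.07, 0, 8.4, 0, 0, 0, 1],
  [0, 0, 5, 0, 0, 0, 1],
  [0, 0, 0, 0, 0, 0, 1],
  [0, 0, 0, 0, 0, 0, 1],
  [0, 0, 0, 0, 0, 0, 1],
  [0, 0, 0, 0, 0, 0, 1],
])

```text
time: 19.45
ee_pos: [0.4282, -0.0937, 0.1127]
eef_rot: [0.999, 0.033, 0.003, 0.001]
ft_force: [0.1, -0.6, -0.4]
width: 0.0003
```

```bash
python3 -c "
from plan import *
rows([*bed2w(-.109,.0013),.031],2.3,4)"
```

```text
t 19.45 bed xy(mm) -104.49 4.08 z 112.75 yaw 3.80 tilt 0.31 w 0.0003 Fbed 0.06 -0.62 -0.38
[0.0888, -0.2973, 1.5026, -0.0027, 0.0014, 0.0449]
[-0.0, 0.0, 0.0, -0.002, 0.0013, 0.0368]
[0.0, 0.0, 0.0, 0.0, 0.0, 0.0]
[-0.0, -0.0, 0.0, 0.0, 0.0, 0.0]
```

send_rows([
  [0.09, -0.3, 1.5, -0.003, 0.002, 0.015, 1],
  [0, 0, 0, -0.003, 0.001, 0.02, 1],
  [0, 0, 0, 0, 0, 0.02, 1],
  [0, 0, 0, 0, 0, 0.012, 1],
  [0, 0, 0, 0, 0, 0.007, 1],
  [0, 0, 0, 0, 0, 0.002, 1],
  [0, 0, 0, 0, 0, 0, 1],
  [0, 0, 0, 0, 0, 0, 1],
  [0, 0, 0, 0, 0, 0, 1],
  [0, 0, 0, 0, 0, 0, 1],
])

```text
time: 20.45
ee_pos: [0.4214, -0.0977, 0.0315]
eef_rot: [1.0, 0.02, -0.0, -0.0]
ft_force: [0.6, 0.1, -0.3]
width: 0.0004
```

```bash
python3 -c "
from plan import *
rows([*bed2w(-.08,.0013),.031],2.3,1)
p,d=camera('scene');cv2.imwrite('pics/s5.png',cv2.resize(p[185:275,305:435],None,fx=6,fy=6,interpolation=cv2.INTER_CUBIC))"
```

```text
t 20.45 bed xy(mm) -111.47 0.38 z 31.48 yaw 2.29 tilt 0.04 w 0.0004 Fbed 0.56 0.03 -0.25
[-0.012, 0.0433, -0.0098, 0.0315, -0.0009, 0.0005]
```

View pics/s5.png

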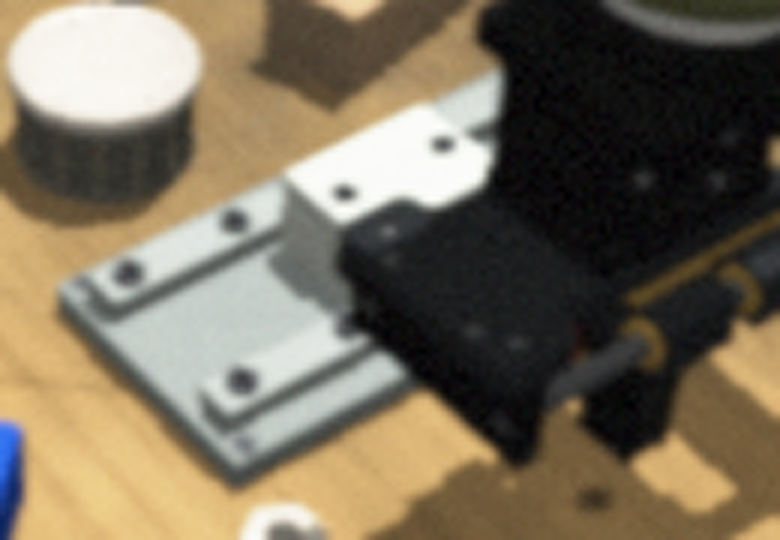

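The fingers are down in front of the knob, which they hide, and the block hasn't moved: its corner is still at (287,175). Now the push in.

send_rows([
  [0, 0, 0, 0.003, -0.0009, 0, 1],
  [0, 0, 0, 0.003, 0, 0, 1],
  [0, 0, 0, 0.003, 0, 0, 1],
  [0, 0, 0, 0.002, 0, 0, 1],
  [0, 0, 0, 0.002, 0, 0, 1],
  [0, 0, 0, 0.002, 0, 0, 1],
  [0, 0, 0, 0.002, 0, 0, 1],
  [0, 0, 0, 0.002, 0, 0, 1],
  [0, 0, 0, 0.002, 0, 0, 1],
  [0, 0, 0, 0.002, 0, 0, 1],
])

```text
time: 21.5
ee_pos: [0.4453, -0.0959, 0.0316]
eef_rot: [1.0, 0.02, -0.001, 0.0]
ft_force: [-3.1, 0.7, 2.9]
width: 0.0007
```

```bash
python3 -c "
from plan import *
rows([*bed2w(-.08,.0013),.031],2.3,1)"
```

```text
t 21.50 bed xy(mm) -87.54 1.21 z 31.59 yaw 2.27 tilt 0.17 w 0.0007 Fbed -3.04 0.83 2.85
[0.0061, 0.1693, -0.0278, 0.0075, -0.0001, 0.0006]
```

send_rows([
  [0, 0, 0, 0.0015, 0, 0, 1],
  [0, 0, 0, 0.0015, 0, 0, 1],
  [0, 0, 0, 0.0015, 0, 0, 1],
  [0, 0, 0, 0.0015, 0, 0, 1],
  [0, 0, 0, 0.0015, 0, 0, 1],
  [0, 0, 0, 0.0015, 0, 0, 1],
  [0, 0, 0, 0.0015, 0, 0, 1],
  [0, 0, 0, 0.0015, 0, 0, 1],
  [0, 0, 0, 0.0015, 0, 0, 1],
  [0, 0, 0, 0.0015, 0, 0, 1],
])

```text
time: 22.5
ee_pos: [0.4543, -0.0956, 0.0298]
eef_rot: [1.0, 0.019, -0.009, 0.0]
ft_force: [-9.4, 1.2, 7.6]
width: 0.0006
```

```bash
python3 -c "
from plan import *
rows([*bed2w(-.08,.0013),.031],2.3,1)"
```

```text
t 22.50 bed xy(mm) -78.52 1.12 z 29.75 yaw 2.21 tilt 1.07 w 0.0006 Fbed -9.34 1.61 7.57
[-0.0168, 1.0677, -0.0927, -0.0015, -0.0002, -0.0012]
```

It has stopped at −78.5 mm with the force risen to 9 N, which fits home at about −79.5 mm. Backing off to look.

send_rows([
  [0, 0.5, 0, -0.004, 0, 0, 1],
  [0, 0.5, 0, -0.01, 0, 0, 1],
  [0, 0, 0, -0.01, 0, -0.01, 1],
  [0, 0, 0, 0, 0, -0.025, 1],
  [0, 0, 0, 0, 0.03, -0.03, 1],
  [0, 0, 0, 0, 0.045, -0.03, 1],
  [0, 0, 0, 0, 0.045, -0.03, 1],
  [0, 0, 0, 0, 0.045, 0, 1],
  [0, 0, 0, 0, 0.045, 0, 1],
  [0, 0, 0, 0, 0, 0, 1],
])

```text
time: 23.5
ee_pos: [0.4365, -0.309, 0.1584]
eef_rot: [1.0, 0.022, 0.007, 0.003]
ft_force: [-0.5, 0.8, -0.3]
width: 0.0003
```

```bash
python3 -c "
from plan import *
st()
p,d=camera('top');cv2.imwrite('pics/t6.png',cv2.resize(p[195:285,295:425],None,fx=6,fy=6,interpolation=cv2.INTER_CUBIC))
p,d=camera('scene');cv2.imwrite('pics/s6.png',cv2.resize(p[185:275,305:435],None,fx=6,fy=6,interpolation=cv2.INTER_CUBIC));st()"
```

```text
t 23.50 bed xy(mm) -104.80 -211.42 z 158.41 yaw 2.54 tilt 0.89 w 0.0003 Fbed -0.43 0.80 -0.31
t 23.60 bed xy(mm) -103.63 -205.98 z 157.93 yaw 2.83 tilt 0.78 w 0.0003 Fbed 0.31 0.83 -0.25
```

View pics/t6.png

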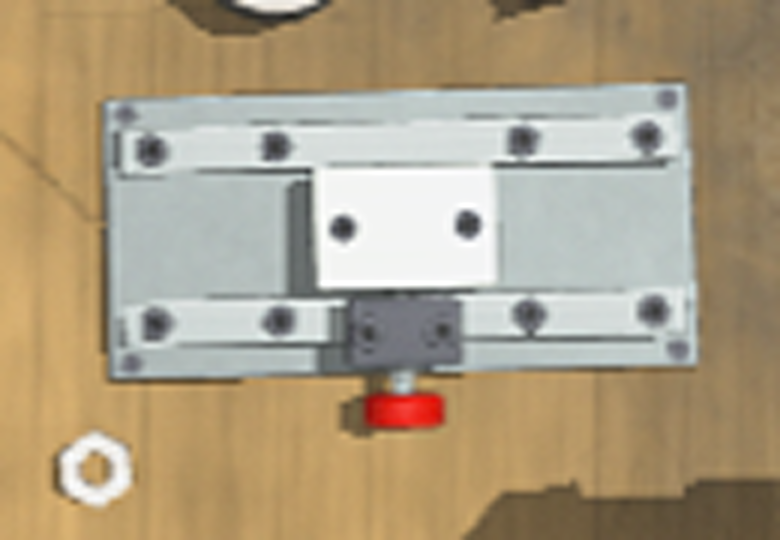

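View pics/s6.png

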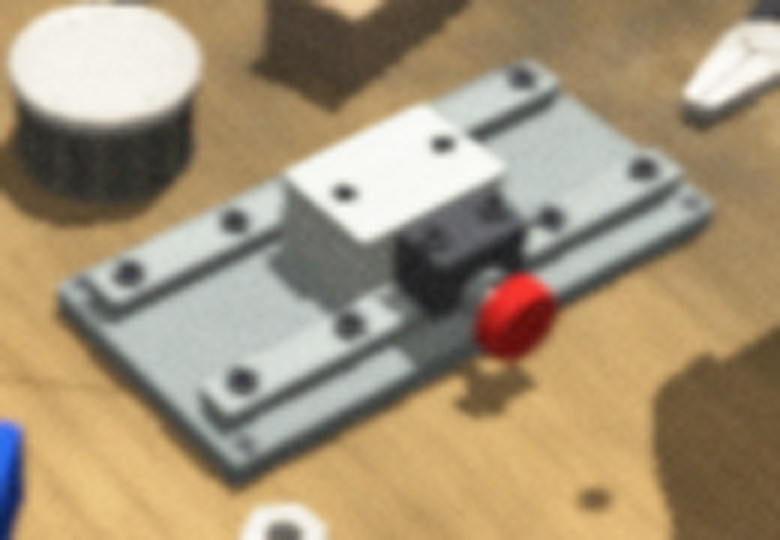

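The top view shows the knob face at row 428, against 467 before. At 0.37 mm per crop pixel that is 14 mm, so the lock is home. The block is flat with its centre near (405,227), in line with the knob at (404,410). The nut, tin and oak block are where they were, and the arm is clear.

send_rows([
  [0, 0, 0, 0, 0, 0, 1],
  [0, 0, 0, 0, 0, 0, 1],
  [0, 0, 0, 0, 0, 0, 1],
  [0, 0, 0, 0, 0, 0, 1],
  [0, 0, 0, 0, 0, 0, 1],
  [0, 0, 0, 0, 0, 0, 1],
  [0, 0, 0, 0, 0, 0, 1],
  [0, 0, 0, 0, 0, 0, 1],
  [0, 0, 0, 0, 0, 0, 1],
  [0, 0, 0, 0, 0, 0, 1],
])

```text
time: 24.6
ee_pos: [0.4384, -0.2983, 0.1578]
eef_rot: [1.0, 0.028, 0.007, 0.001]
ft_force: [0.2, 0.5, -0.3]
width: 0.0006
```

```bash
python3 -c "
from plan import *
st();print(close_job())"
```

```text
t 24.60 bed xy(mm) -102.49 -200.73 z 157.78 yaw 3.26 tilt 0.83 w 0.0006 Fbed 0.24 0.51 -0.34
the job is handed in; nothing more can be done
None
```

The block stands in the middle of its play, the lock is pushed home, and the job was handed in at 24.6 s. No verdict is reported.

- **Finding the ends:** With shut fingertips I pushed the block from its left side to the right end. I then pushed from its right side to the left end. At about 6.2 N the tool stood at +29.0 mm and −26.4 mm in bed y, so the middle of the play is at about +1.3 mm.
- **Centring:** I pushed the block back from its left side to the position that puts it in the middle. That used a fingertip half-width of 9.5 mm, half the given pad width.
- **Lock:** I pushed the knob until it stopped, with about 9 N along the push and 12 N in all. The top view shows it moved about 14 mm, and the plunger went past the 2 to 4 mm where an off-centre block would stop it.

**Last checks:** The block lies flat and in line with the knob, the tin, oak block and nut look unmoved, and the arm is clear with no force on it. The highest force I read was about 12 N, but readings came only at the end of each call.

**Disagreements:**
- The saddle and knob in the top picture put the middle at about +1 mm, close to what I felt.
- The scene camera was less consistent after centring: about +3.4 mm for the saddle, and +1.7 or −0.8 mm for the block, depending on the feature used.

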